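Pop a tea light out of the dispenser and trap it in the chute

TASK

Get the tea light out of the wooden spring dispenser without letting it slide away: press the red button right down with one fingertip while the other finger waits in the chute beside the button, so that the tea light pops out and is stopped by that other finger. Do not grasp or lift the tea light, and leave the other things on the worktop where they stand. Finish like this, still keeping the button down with the one finger and the tea light trapped in the chute against the other.

Things in the scene. Friction and masses are not known exactly. Their poses are not given: they have to be found in the camera images.
- dispenser: Wooden tea light dispenser, fixed, 225x118x49 mm. Origin on the worktop under its gate, a brass strip across the chute. The tea light slides out along its -x. Chute: level steel lane at y=0, floor at z=22 mm, 44 mm wide, side walls 6 mm high, open above from x=-2 to -55 mm; then a ramp down to x=-95 mm. At x>0 the magazine, 49 mm high, clear cover. Red button at x=-55, y=+62 mm.
- tea_light: Round tea light in a metal cup, 38 mm across, 15 mm high, 30 g, loose. Origin: centre of its underside. It starts in the magazine on the chute floor, front edge against the gate, centre 19.5 mm behind it. A spring pusher behind it drives it out at 0.1 to 0.2 m/s over 85 mm and keeps pushing (about 2 N) on whatever stops it; unstopped it is lost over the ramp.
- eject_button (a joint): Travel of the red button in m: 0 up, 0.008 fully down. Spring: about 2 N at first, 5 N fully down. Pressing lowers the gate, which lets the tea light go at about 0.005; the gate rises again when the button is let go.
- button_top (a point): Centre of the top of the red button, a disc 30 mm across. It stands 12 mm above the chute floor when up (34 mm above the worktop) and 4 mm above it when fully down; moves with the button.
- stop_point (a point): Point on the chute floor (22 mm above the worktop), in the middle of the lane, straight beside the button (62 mm from it along the dispenser's y), marked by a thin brass inlay. A fingertip standing over this point less than 10 mm above the floor stops the tea light.
- egg_cup: Small steel cup, 49 mm across, 34 mm high, standing beside the chute on the side away from the button. Origin: centre of its underside. A bystander.
- matchbox: Flat box of matches, 36 x 53 x 15 mm, lying beside the magazine. Origin: centre of its underside. A bystander.
- shot_glass: Shot glass, 47 mm across, 58 mm high, beside the magazine on the button's side. Origin: centre of its underside. A bystander.
- jigger: Steel spirit measure, 42 mm across, 80 mm high. Origin: centre of its underside. A bystander.
- espresso_cup: White espresso cup with handle, 62 x 89 x 52 mm. Origin: centre of its underside. A bystander.
- spice_jar: Spice jar with a red cap, 45 mm across, 106 mm high. Origin: centre of its underside. A bystander.

How it is judged:
By the outcome, as a careful person would: the job done as asked, in the order asked, and still so for the second after the job is handed in, while the arm keeps its last pose, push and grip.
It also fails if it takes over 35 s, if anything falls off the work surface, if the arm or the gripper's body presses on something with over 40 N, if the wrist force passes 120 N, or if a joint passes its speed limit or range.

ROBOT

A 6-joint arm with a two-finger parallel gripper is mounted at the origin on a cart in front of the work surface, level with it; the furniture and walls round the work are solid. World frame = base frame: x ahead of the robot, y to its left, z up, the work surface at z = 0. Lengths are in m, angles in rad, forces in N, time in s.
With the tool pointing down it reaches from about 0.275 to 0.975 m from the base axis. Payload 8.4 kg.
Tool frame: the origin (TCP) lies midway between the tips of the shut fingers; the grasp point (between the pads) lies 19 mm behind it; z points along the fingers, y is the direction in which the jaws open and shut (so a half turn about z gives the same grasp; the last joint's range is limited). The gripper opens to 92 mm and grips with 3 to 60 N. Pads are 20 mm wide; open, the fingers measure 128 mm over their backs; the gripper's body (75 mm by 189 mm) begins 69 mm behind the grasp point.
Start: joints at [-1.145, 0.353, 1.633, -0, 1.155, -0.002], TCP at [0.259, -0.569, 0.215] pointing down, gripper open.
Joint ranges: [-2.63, 2.63], [-0.92, 2.1], [0.06, 2.66], [-1.3, 4.44], [0, 2.69], [-3.02, 3.02]. Speed limits (rad/s): [2.22, 2.22, 2.79, 3.14, 3.14, 3.14].

INTERFACE

Orientations are given as a unit quaternion [x, y, z, w].
In Python, from plant import robot gives the robot as it stands. Calls block until the motion is done:
- robot.move_to(position, orientation): joint-space move of the TCP to a pose.
- robot.move_linear(position, orientation=None, rate=0.15): straight line of the TCP; orientation=None keeps the orientation; rate is the mean speed in m/s.
- robot.goto_joints(angles): joint-space move.
- robot.move_gripper(opening, grip_force=None): opening from 0.0 (shut) to 1.0 (fully open); grip_force is the grip in N (None keeps the last); returns when the fingers have stopped.
- robot.pause(seconds).
- robot.ik(position, orientation): joint angles nearest the present ones, or None.
- robot.capture(name): name is "side" or "top" or "wrist"; returns a dict with "img" (480x640x3 uint8, blue, green, red), "K" (3x3 intrinsics, pixels), "distortion" ([k1, k2, p1, p2, k3] as OpenCV has them; the pictures are not rectified), "cam_to_world" (4x4, takes a point from camera to world coordinates). Camera axes: x right, y up, looking along -z (the intrinsics and any distortion apply to the point x, -y, -z); pixel columns grow to the right and rows downward; lengths in m; the calibration is good to about 2 mm. A picture is of the moment at which its call begins. There is no depth.
A pose or a line that the arm cannot do raises robot.IKError and nothing moves.
- robot.finish_job(): hands the job in, once; it reports no verdict.
Trained networks look in the newest picture that a camera, given by its name, has taken for a name from the list of things; names that differ only in an ending like _2 or _b are one class to them, and where a whole thing is asked for, a point or a joint stands for the part that bears it (a point fixed in the world has none). Each returns a list of dicts, best first, with "score" (0 to 1); they miss things now and then, are a little off and sometimes report something else, mostly with a low value. They report only what shows in the picture. A call takes as long as a camera call.
- robot.spot_in(camera, thing): "extent" ([left, top, right, bottom] in pixels, round what is visible of it).
- robot.pinpoint(camera, thing): "xy" ([column, row] in pixels: a listed point, or the origin of a listed thing).
Readings, each from a call of its own:
- robot.get_time(): time.
- robot.get_joint_pos(): joint angles.
- robot.get_dq(): joint speeds.
- robot.get_joint_efforts(): joint torques, N m.
- robot.get_ee_pos(): TCP position.
- robot.get_tcp_rot(): TCP orientation.
- robot.get_contact_force(): force on the tool from outside, world axes, zero at the start.
- robot.get_wrist_torque(): the same for the moment, N m.
- robot.get_grip_width(): opening from 0.0 (shut) to 1.0 (fully open).
Only numpy, scipy, OpenCV 4.12 (cv2) and the standard library are available. Lean on these libraries where they do the work, as an engineer would, in place of code of your own. Each camera call takes 0.05 s, during which the arm holds its last target.

## Working session

There is one attempt and no reset: what is moved stays moved. The work goes in short steps, each a Python script; the robot and the scene stay as the last script left them, time stands still between calls to the robot, and variables do not carry over. Pictures are saved under pics/ and viewed, and the job is handed in when it is done.

```bash
ls; mkdir -p pics
python3 - <<'E'
from plant import robot
import cv2
for c in ["side","top","wrist"]:
    d=robot.capture(c); cv2.imwrite(f"pics/{c}0.png",d["img"])
    print(c,d["K"],d["distortion"],d["cam_to_world"])
    for t in ["button_top","stop_point","tea_light","dispenser","egg_cup","shot_glass","matchbox","jigger","espresso_cup","spice_jar"]:
        print(t,[(round(r["score"],2),[round(float(v)) for v in r["xy"]]) for r in robot.pinpoint(c,t)[:2]])
print(robot.get_time(),robot.get_tcp_rot(),robot.get_ee_pos())
E
```

```text
pics
side [[489.48996938   0.         327.70301827]
 [  0.         489.48996938 249.35807421]
 [  0.           0.           1.        ]] [-0.05626765  0.          0.          0.          0.        ] [[-0.86142455  0.27517801 -0.42687798 -0.08418222]
 [-0.50784108 -0.47781157  0.71679393  1.01195088]
 [-0.00672131  0.83425007  0.55134531  0.85004329]
 [ 0.          0.          0.          1.        ]]
button_top [(0.5, [339, 263])]
stop_point [(0.92, [354, 256]), (0.56, [346, 253])]
tea_light [(0.57, [340, 246])]
dispenser [(0.79, [344, 253])]
egg_cup [(0.46, [373, 243]), (0.27, [274, 361])]
shot_glass [(0.69, [309, 258])]
matchbox [(0.72, [369, 211]), (0.53, [349, 237])]
jigger [(0.72, [275, 360]), (0.25, [308, 256])]
espresso_cup [(0.81, [406, 216])]
spice_jar [(0.93, [366, 210])]
top [[479.43183524   0.         316.76924978]
 [  0.         479.43183524 239.28954088]
 [  0.           0.           1.        ]] [-0.01844954  0.          0.          0.          0.        ] [[ 0.01661905  0.98396251 -0.17759949  0.31550732]
 [-0.99938729  0.0108748  -0.0332685  -0.02621887]
 [-0.0308036
[... 460 characters left out ...]
ist [[332.20047573   0.         320.90009564]
 [  0.         332.20047573 240.81693033]
 [  0.           0.           1.        ]] [-0.04186113  0.          0.          0.          0.        ] [[ 4.15448655e-01  8.83869773e-01  2.14887507e-01  3.19812686e-01]
 [-9.09616173e-01  4.03452109e-01  9.91201967e-02 -5.41249627e-01]
 [ 9.12528107e-04 -2.36644504e-01  9.71595876e-01  3.83984013e-01]
 [ 0.00000000e+00  0.00000000e+00  0.00000000e+00  1.00000000e+00]]
button_top []
stop_point []
tea_light []
dispenser []
egg_cup []
shot_glass []
matchbox []
jigger []
espresso_cup []
spice_jar []
1.65 [ 9.77205452e-01  2.12295797e-01 -3.72270738e-07 -4.94572488e-06] [ 0.25929759 -0.56867463  0.21456265]
```

View pictures.

```bash
cat > h.py <<'E'
import numpy as np, cv2
def ray_plane(d,px,z):
    p=cv2.undistortPoints(np.array([[px]],float),d["K"],np.array(d["distortion"],float))[0,0]
    T=np.array(d["cam_to_world"]); r=T[:3,:3]@np.array([p[0],-p[1],-1.]); o=T[:3,3]
    return o+r*(z-o[2])/r[2]
def project(d,P):
    T=np.array(d["cam_to_world"]); c=(np.array(P,float).reshape(-1,3)-T[:3,3])@T[:3,:3]
    q=c*[1,-1,-1]
    return cv2.projectPoints(q,np.zeros(3),np.zeros(3),d["K"],np.array(d["distortion"],float))[0][:,0]
E
python3 - <<'E'
import cv2
a=cv2.imread("pics/top0.png");b=cv2.imread("pics/side0.png")
cv2.imwrite("pics/topc.png",cv2.resize(a[160:310,280:480],None,fx=4,fy=4,interpolation=2))
cv2.imwrite("pics/sidec.png",cv2.resize(b[180:330,250:450],None,fx=4,fy=4,interpolation=2))
E
```

```text
(no output)
```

View pics/top0.png

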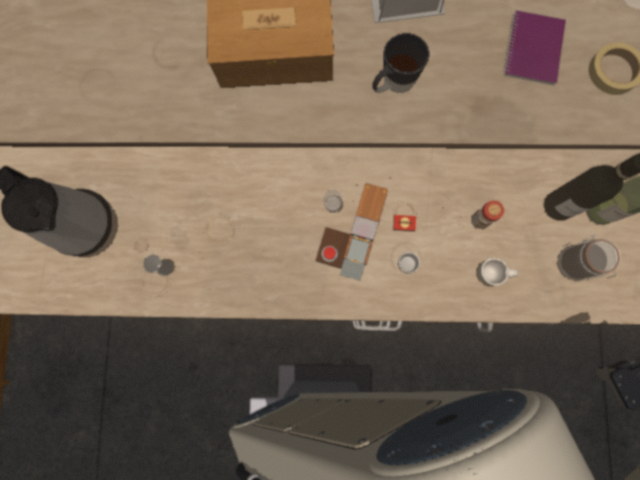

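```bash
python3 - <<'E'
import sys;
E
ls pics
```

```text
side0.png
sidec.png
top0.png
topc.png
wrist0.png
```

View pics/side0.png

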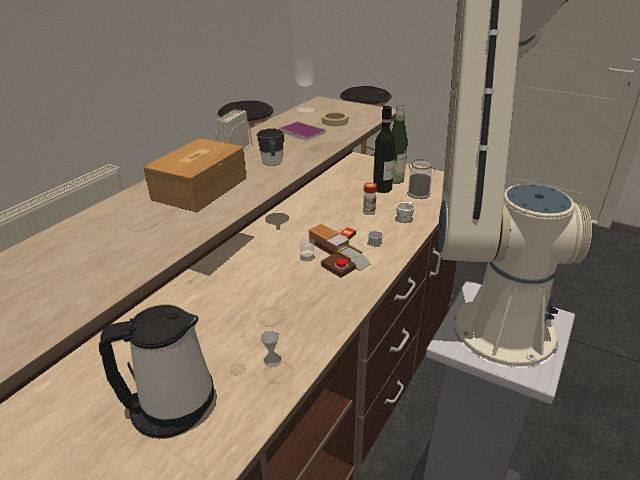

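View pics/topc.png

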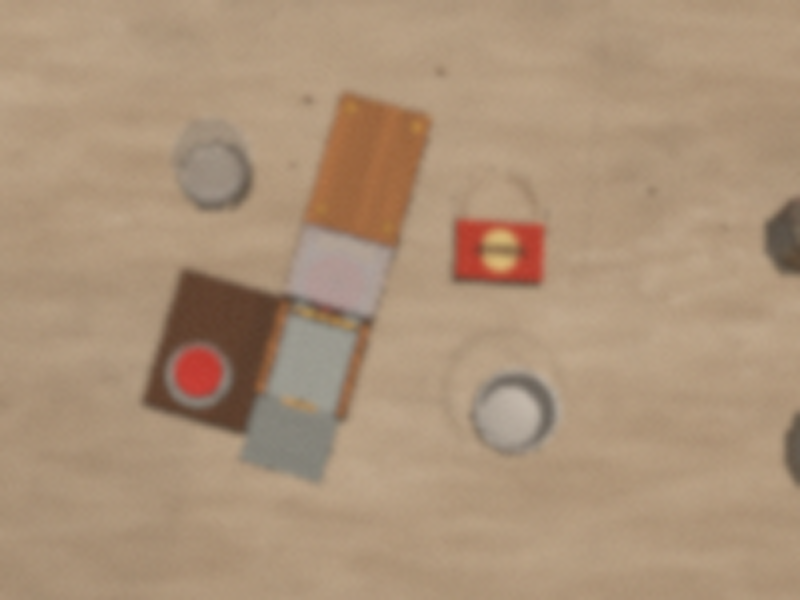

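View pics/sidec.png

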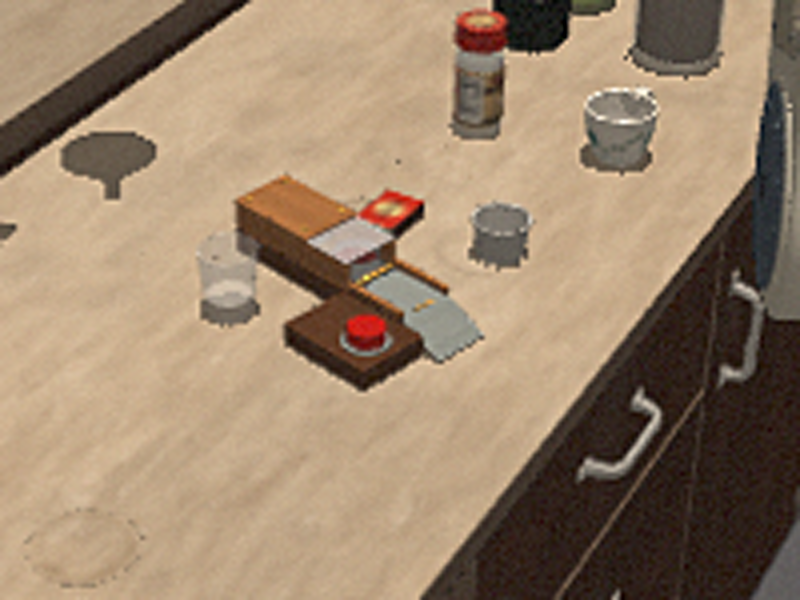

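```bash
cat > cal.py <<'E'
import numpy as np
def cam(K,D,T): return dict(K=np.array(K),distortion=D,cam_to_world=np.array(T))
top=cam([[479.43183524,0,316.76924978],[0,479.43183524,239.28954088],[0,0,1]],[-0.01844954,0,0,0,0],[[0.01661905,0.98396251,-0.17759949,0.31550732],[-0.99938729,0.0108748,-0.0332685,-0.02621887],[-0.0308036,0.17804356,0.98354035,1.13792362],[0,0,0,1]])
side=cam([[489.48996938,0,327.70301827],[0,489.48996938,249.35807421],[0,0,1]],[-0.05626765,0,0,0,0],[[-0.86142455,0.27517801,-0.42687798,-0.08418222],[-0.50784108,-0.47781157,0.71679393,1.01195088],[-0.00672131,0.83425007,0.55134531,0.85004329],[0,0,0,1]])
E
python3 - <<'E'
from h import *; from cal import *
for n,c,px,z in [("btn",top,(330,254),.034),("stop",top,(356,261),.022),("tl",top,(365,231),.022),("disp",top,(360,238),0),("egg",top,(404,264),0),("shot",top,(331,205),0),
 ("btn",side,(341,264),.034),("stop",side,(354,256),.022),("tl",side,(340,246),.022),("disp",side,(344,253),0)]:
    print(n,ray_plane(c,px,z).round(4))
E
```

```text
btn [ 0.4804 -0.0202  0.034 ]
stop [ 0.4664 -0.0812  0.022 ]
tl [ 0.5382 -0.1023  0.022 ]
disp [ 0.5253 -0.0918  0.    ]
egg [ 0.4635 -0.1963  0.    ]
shot [ 0.6065 -0.0211  0.    ]
btn [ 0.4753 -0.002   0.034 ]
stop [ 0.4701 -0.0728  0.022 ]
tl [ 0.5335 -0.0999  0.022 ]
disp [ 0.5195 -0.1008  0.    ]
```

Run:
```python
from plant import robot
from h import *; import pickle
p=np.radians(-18)/2
q=[np.cos(p),np.sin(p),0,0]
robot.move_to([0.474,-0.05,0.21],q)
robot.move_gripper(0.478)
d=robot.capture("wrist"); cv2.imwrite("pics/w1.png",d["img"]); pickle.dump({k:d[k] for k in d},open("w1.pkl","wb"))
for t,z in [("button_top",.034),("stop_point",.022),("tea_light",.022),("dispenser",0)]:
    for r in robot.pinpoint("wrist",t)[:2]: print(t,round(r["score"],2),np.round(r["xy"],1),ray_plane(d,r["xy"],z).round(4))
print(robot.get_time(),robot.get_ee_pos(),robot.get_grip_width(),robot.get_contact_force(),robot.get_joint_pos())
```

```text
button_top 0.73 [288.3 225.2] [ 0.4842 -0.0172  0.034 ]
stop_point 0.94 [346.7 221. ] [ 0.4671 -0.0775  0.022 ]
stop_point 0.42 [425.7 103.6] [ 0.5583 -0.1895  0.022 ]
dispenser 0.76 [347.8 166. ] [ 0.522  -0.0973  0.    ]
4.7583 [ 0.47401199 -0.04997721  0.21000111] 0.4801557495946634 [-0.72339131  0.09132192 -0.37487353] [-1.08190225e-01  1.25041400e-01  1.94562390e+00 -4.82721438e-06
  1.07091199e+00  1.77671902e+00]
```

View pics/w1.png

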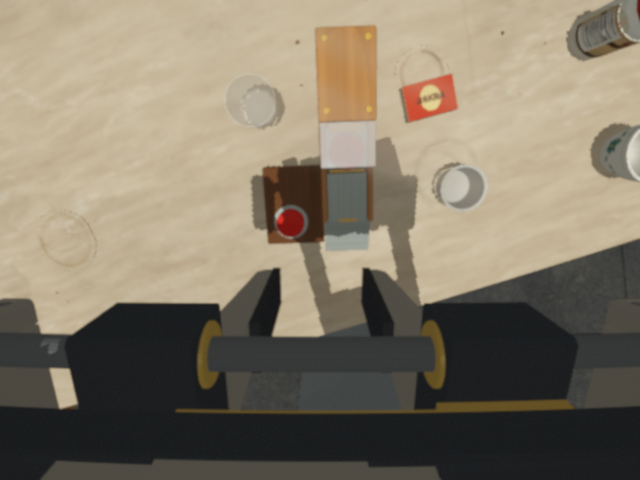

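Run:
```python
from h import *; import pickle
d=pickle.load(open("w1.pkl","rb")); im=d["img"].astype(int)
sub=im[195:250,260:330]; m=(sub[:,:,2]>130)&(sub[:,:,1]<60)
ys,xs=np.nonzero(m); print(xs.min()+260,xs.max()+260,ys.min()+195,ys.max()+195,xs.mean()+260,ys.mean()+195)
b=ray_plane(d,(xs.mean()+260,ys.mean()+195),.033); s=ray_plane(d,(347.2,219.8),.022)
print(b,s,np.linalg.norm((b-s)[:2]),np.degrees(np.arctan2(*(b-s)[[1,0]])))
big=cv2.resize(d["img"][140:300,240:400],(800,800),interpolation=2)[:600]
R=np.array([[np.cos(.314),np.sin(.314)],[-np.sin(.314),np.cos(.314)]]) 
tcp=np.array([.474,-.05])
u=np.array([np.sin(np.radians(18)),np.cos(np.radians(18))])
P=[[*(tcp+k*u),.21] for k in(.040,.031,.022,-.022,-.031,-.040)]
print(project(d,P).round(1))
for p in project(d,P): cv2.circle(big,(int((p[0]-240)*5),int((p[1]-140)*5)),4,(0,255,0),-1)
cv2.imwrite("pics/w1c.png",big)
```

```text
277 284 214 224 280.8269230769231 219.80769230769232
[ 0.49195457 -0.01140031  0.033     ] [ 0.46817962 -0.07841242  0.022     ] 0.07110465571164962 70.46603701505443
[[247.4 286. ]
 [263.8 286. ]
 [280.4 286. ]
 [361.3 286.1]
 [377.8 286.1]
 [394.3 286. ]]
```

View pics/w1c.png

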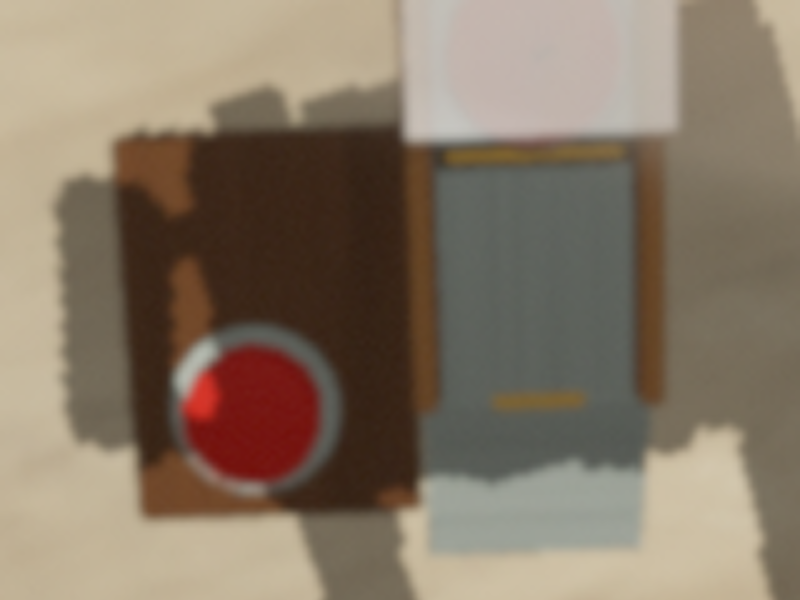

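Run:
```python
from h import *; import pickle
d=pickle.load(open("w1.pkl","rb"))
b=ray_plane(d,(290,223),.034); s=ray_plane(d,(347.8,220),.022)
print(b,s,np.linalg.norm((b-s)[:2]),np.degrees(np.arctan2(*(b-s)[[1,0]])),(b+s)/2)
l=ray_plane(d,(240+435/5,140+160/5),.022);l2=ray_plane(d,(240+440/5,140+400/5),.022)
r=ray_plane(d,(240+634/5,140+160/5),.022);r2=ray_plane(d,(240+638/5,140+400/5),.022)
for a,c in((l,l2),(r,r2)): print(np.degrees(np.arctan2(*(a-c)[[1,0]])), np.linalg.norm(a-c))
print(np.linalg.norm(l-r),np.linalg.norm(l2-r2))
big=cv2.resize(d["img"][255:365,220:420],(800,440),interpolation=2)
tcp=np.array([.474,-.05]);u=np.array([np.sin(np.radians(18)),np.cos(np.radians(18))])
v=np.array([u[1],-u[0]])
for k in(.040,.031,.022,-.022,-.031,-.040):
  for j in (-.01,0,.01):
    p=project(d,[*(tcp+k*u+j*v),.21])[0]; cv2.circle(big,(int((p[0]-220)*4),int((p[1]-255)*4)),3,(0,255,0),-1)
cv2.imwrite("pics/w1f.png",big)
```

```text
[ 0.48586351 -0.01965313  0.034     ] [ 0.46776615 -0.07897122  0.022     ] 0.06201734398565771 73.03356623585938 [ 0.47681483 -0.04931218  0.028     ]
-16.50812773370862 0.05143049592609758
-15.20609016700159 0.05151493829155729
0.042066647219302956 0.04323860754346476
```

View pics/w1f.png

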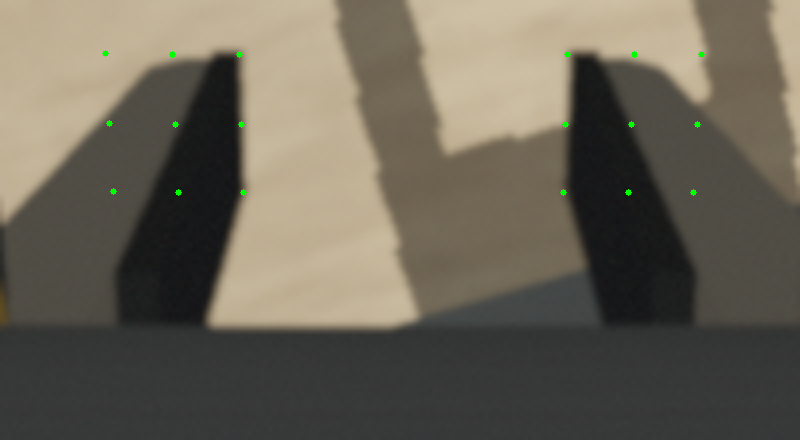

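Run:
```python
from plant import robot
from h import *; import pickle
p=np.radians(-16.8)/2
q=[np.cos(p),np.sin(p),0,0]
robot.move_gripper(0.52)
robot.move_to([0.4768,-0.0493,0.12],q)
robot.move_linear([0.4768,-0.0493,0.046],q,rate=.1)
print(robot.get_time(),robot.get_ee_pos(),robot.get_grip_width(),robot.get_contact_force())
for c in ("wrist","side"):
    d=robot.capture(c); cv2.imwrite(f"pics/{c}2.png",d["img"] if c=="wrist" else cv2.resize(d["img"][200:300,290:410],(720,600),interpolation=2)); pickle.dump(d,open(c+"2.pkl","wb"))
```

```text
6.375 [ 0.47741968 -0.04939337  0.04664438] 0.5163816734984504 [ 0.43272611 -0.32339354  0.48478115]
```

View pics/wrist2.png

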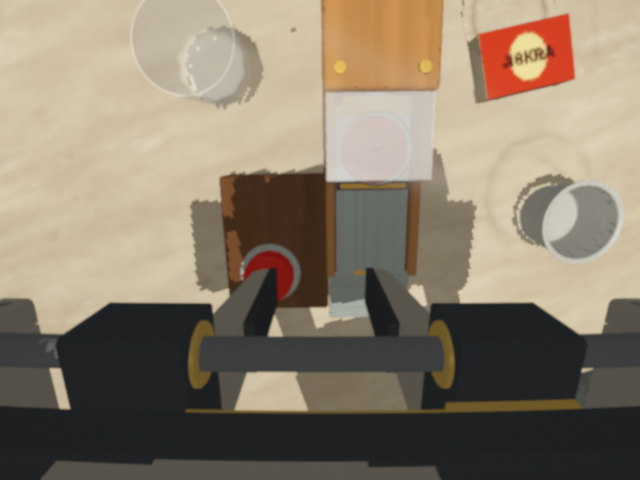

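View pics/side2.png

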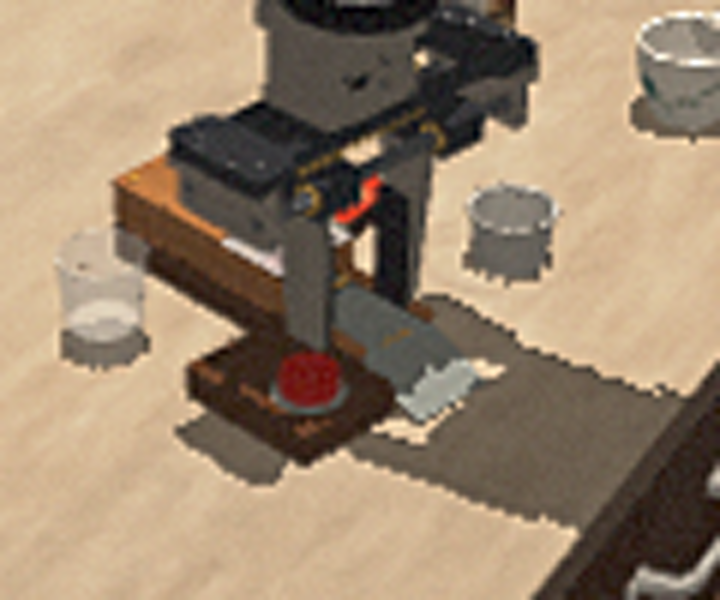

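Run:
```python
from h import *; import pickle
d=pickle.load(open("wrist2.pkl","rb"))
big=cv2.resize(d["img"][165:325,215:425],(787,600),interpolation=2); f=787/210
tcp=np.array([.4774,-.0494]);a=np.radians(16.8);u=np.array([np.sin(a),np.cos(a)]);v=np.array([u[1],-u[0]])
def dot(P,c):
    p=project(d,P)[0]; cv2.circle(big,(int((p[0]-215)*f),int((p[1]-165)*f)),3,c,-1)
for s in(1,-1):
  for k in(.024,.036):
    for j in (-.01,0,.01): dot([*(tcp+s*k*u+j*v),.0466],(0,255,0))
for t in np.arange(0,6.3,.4): dot([*(tcp+.031*u+.015*np.cos(t)*v+.015*np.sin(t)*u),.034],(255,255,0))
for y in(-.022,.022):
  for x in(0,.02,.04,.053): dot([*(tcp-.031*u+y*u+x*v),.022],(255,0,255))
cv2.imwrite("pics/w2c.png",big)
```

```text
(no output)
```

View pics/w2c.png

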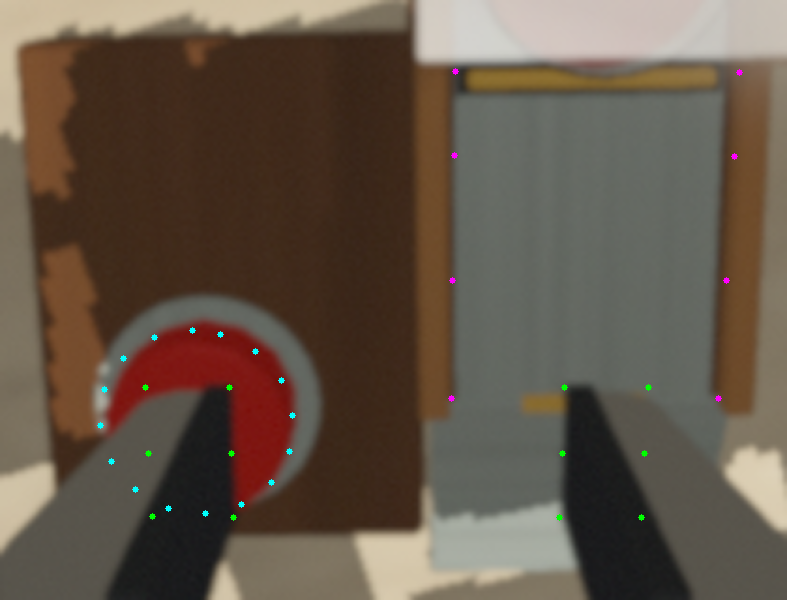

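Run:
```python
from plant import robot
from h import *
p=np.radians(-16.8)/2
q=[np.cos(p),np.sin(p),0,0]
for z in (.037,.032,.029,.0275,.0265,.026,.0255,.025,.0245):
    robot.move_linear([0.4770,-0.0495,z],q,rate=.02); robot.pause(.15)
    F=np.array(robot.get_contact_force()); e=np.array(robot.get_ee_pos())
    print(z,round(robot.get_time(),2),e.round(4),F.round(2))
    if F[2]>14: break
robot.pause(.5)
print(robot.get_ee_pos(),robot.get_contact_force(),robot.get_grip_width(),robot.get_time())
for c in ("wrist","side","top"):
    d=robot.capture(c); im=d["img"]
    cv2.imwrite(f"pics/{c}3.png",im if c=="wrist" else cv2.resize(im[200:300,290:410],(720,600),interpolation=2))
```

```text
0.037 7.22 [ 0.4771 -0.0495  0.0371] [-0.12 -0.5   0.81]
0.032 7.78 [ 0.4773 -0.0495  0.0321] [ 1.3  -0.38  2.39]
0.029 8.22 [ 0.4772 -0.0495  0.0291] [1.36 0.9  3.77]
0.0275 8.62 [ 0.4771 -0.0495  0.0276] [1.67 0.63 4.44]
0.0265 9.03 [ 0.4771 -0.0495  0.0266] [0.89 0.16 4.03]
0.026 9.43 [ 0.4771 -0.0495  0.0262] [1.93 0.23 7.99]
0.0255 9.82 [ 0.4772 -0.0494  0.026 ] [-1.3   0.85 13.4 ]
0.025 10.22 [ 0.4772 -0.0494  0.0258] [-1.58  0.72 17.74]
[ 0.47717874 -0.04941714  0.02583634] [-2.34252249  0.83545569 19.19120596] 0.5168648664161479 10.725
```

View pics/wrist3.png

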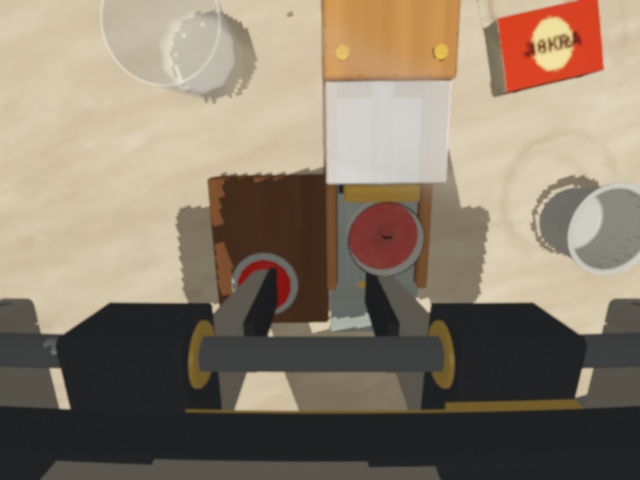

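View pics/side3.png

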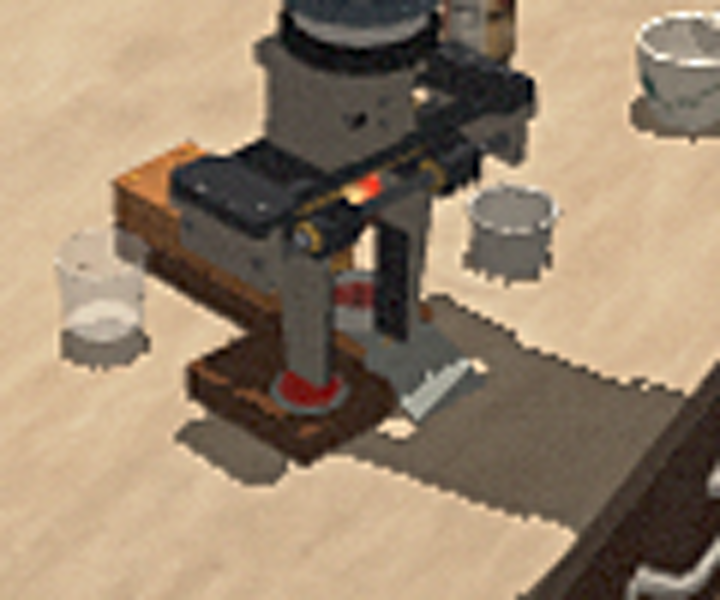

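The wrist view shows the tea light at (386, 238), out of the magazine and against the finger in the lane. The button at (265, 283) is pressed flush. The side view agrees. The contact force shows the button bottomed out (19 N in z) and about 2 N pushing along −x, which matches the pusher.

Run:
```python
from plant import robot
print(robot.get_contact_force(),robot.get_ee_pos(),robot.get_time())
print(robot.finish_job())
```

```text
[-2.29617634  0.8209898  19.27082961] [ 0.47720764 -0.04941489  0.02585145] 10.875
the job is handed in; nothing more can be done
None
```

The tea light is out of the dispenser and held in the chute, and I handed the job in at about 10.9 s. One fingertip holds the red button down while the other stands over the stop point, where it caught the tea light.

- **Button:** the fingertip is at z = 25.8 mm, against 26 mm expected for fully down. The force rose sharply there, to 19 N, so the button is at its end stop.
- **Tea light:** the last wrist and side pictures show it in the chute, touching the stop finger. A steady push of about 2.3 N along −x on the tool matches the spring pusher.
- **Other things:** the shot glass, matchbox and egg cup show no sign of having moved in the wrist and side pictures. I did not re-measure any of the bystanders, and I did not view the last top picture.
- **Disagreements:** in the first pictures, the top and side cameras differed by up to about 18 mm on the button's position. I used the close wrist view instead; it put the button 62.0 mm from the stop point, as specified. A later, closer view put the fingers about 1–2 mm off, and I pressed with that small offset.

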